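Snap the cup-lid box shut

TASK

The clear box with the blue lid, holding the white cup lids, has been left open on the coffee bar: fold its blue lid down and press the front of it until it snaps over its catch and is fully shut. Leave the box with the orange lid (wooden stirrers) open, and do not knock over the syrup bottle.

Things in the scene. Friction and masses are not known exactly. Their poses are not given: they have to be found in the camera images.
- blue_lid (a joint): Blue lid's opening, rad: 0 shut, 0.3-0.6 at start. Panel 192 x 86 x 6 mm hinged on the far top edge of a clear box 180 x 80 x 90 high, fixed to the counter (turned up to 23 deg), free edge towards the robot. Stiff hinge: stays where left; 1-3 N on its front half folds it. At 0.06 rad its nose meets a spring catch; 8-10 N down near the front edge takes it past, then it snaps to 0.
- blue_press (a point): Point on the blue lid's top face, mid-width, 37 mm in from the free front edge, 155 mm from the hinge axis; turns with the lid. x points along the lid to the hinge, y along the hinge line, z out of the top face. Lid shut: it is 97 mm above the counter, z vertical. The hinge axis is 90 mm above the counter. Press from above here or up to 20 mm nearer the edge.
- orange_lid (a joint): Opening of the orange lid, rad (0 shut), 0.3 to 0.6 at start. Same build as the blue one, on an equal clear box of wooden stirrers. The two boxes and an open steel knock box (100 mm high) stand side by side in any order, 0.17 m or more between neighbours' centres. Open, the orange lid's front edge is up to 210 mm above the counter: pass over it higher than that. To be left open.
- syrup_bottle: Loose amber syrup bottle with a white pump, 73 mm in diameter, 260 mm tall, about 0.7 kg, standing beyond the boxes, farther from the robot. Origin at the centre of its underside, z up. To be left standing.
There are look-alikes about, which are no part of the job. What is meant by the syrup_bottle is not turquoise, and is the larger of those in its own colour. Leave any green or turquoise look-alike of the part that bears orange_lid alone.

How it is judged:
By the outcome, as a careful person would: the job done as asked, in the order asked, and still so for the second after the job is handed in, with the robot touching nothing.
It also fails if it takes over 35 s, if anything falls off the work surface, if the arm or the gripper's body presses on something with over 40 N, if the wrist force passes 120 N, or if a joint passes its speed limit or range.

ROBOT

A 6-joint arm with a two-finger parallel gripper is mounted at the origin on the work surface. World frame = base frame: x ahead of the robot, y to its left, z up, the work surface at z = 0. Lengths are in m, angles in rad, forces in N, time in s.
With the tool pointing down it reaches from about 0.225 to 0.875 m from the base axis. Payload 3.4 kg.
Tool frame: the origin (TCP) lies between the finger pads; the fingertips stand 11 mm ahead of it and the grasp point (between the pads) lies 8 mm behind it (tips_ahead is the distance from the TCP to the fingertips, in m); z points along the fingers, x is the direction in which the jaws open and shut, and the axes are right-handed (so a half turn about z gives the same grasp; the last joint's range is limited). The gripper opens to 85 mm and grips with 20 to 120 N. Pads are 22 mm wide; open, the fingers measure 114 mm over their backs; the gripper's body (76 mm by 85 mm) begins 54 mm behind the grasp point. The pads swing forward as they close: fully open they stand 13 mm farther back than shut.
Start: joints at [-0.121, 0.276, 1.505, -0, 1.361, -0.121], TCP at [0.575, -0, 0.242] pointing down, gripper open.
Joint ranges: [-2.89, 2.89], [-0.75, 2.08], [0.22, 2.7], [-1.18, 4.32], [0.11, 2.71], [-2.7, 2.7]. Speed limits (rad/s): [2.57, 2.57, 3.14, 3.14, 3.14, 3.14].

INTERFACE

Orientations are given as a unit quaternion [w, x, y, z].
In Python, from rig import get_state, get_image, sign_off, masks_of, tips_ahead gives the robot as it stands.
- The arm moves only by the tool play_rows, never from a script. Its argument "series" is a list of rows, each an object of numbers: "fingers": the closure, from -1 (fully open) to 1 (shut); "dx", "dy", "dz": the shift along the world's x, y, z in mm; "turn": the turn about the world's z in rad. A call has 1 to 20 rows; each row shifts and turns the pose as measured when the row begins; what a row does not reach is not made up. A row lasts 1/12 s, in which the tool goes at most 41.7 mm and 7.16 degrees, less where a joint would pass 70% of its speed; a pose out of reach is approached as far as the arm can. A call with a gripper value outside its range is refused whole. The fingers move at their own pace and stop on an object; "squeeze" is the grip in N (left out, the last holds). Time passes only in rows, so rows that do not move let the fingers close. It gives the time, the measured TCP pose, the force and the opening at its end, in the units of the state.
- get_state(): the state, without advancing time (a new reading comes with each control period).
- get_image(name): name is "scene" or "side" or "wrist"; returns a dict with "pixels" (400x640x3 uint8, red, green, blue), "vfov" (degrees; the focal length in pixels is half the picture's height over the tangent of half this angle, whatever the lens; pixels are square), "cx", "cy" (the principal point, pixels), "rvec" (rotation vector, rad) and "tvec" (3), from world to camera coordinates, as OpenCV has them; the wrist camera has in their place "hand_eye" (4x4, takes a point from camera to tool coordinates, whose origin is the TCP and whose axes are the tool frame's). Camera axes: x right, y down, z forward; pixel columns grow to the right and rows downward; lengths in m; the calibration is good to about 2 mm. The wrist camera is an equidistant fisheye: a pixel r from the principal point sees the ray r / f radians off the axis. A picture is of the moment at which its call begins: read the wrist's pose just before it. There is no depth.
- sign_off(): hands the job in, once; it reports no verdict.
Trained networks look in a picture, given as the dict that the camera call returned (one of the last four; its "shot" number tells which), for a name from the list of things; names that differ only in an ending like _2 or _b are one class to them, and where a whole thing is asked for, a point or a joint stands for the part that bears it (a point fixed in the world has none). Each returns a list of dicts, best first, with "p" (0 to 1); they miss things now and then, are a little off and sometimes report something else, mostly with a low value. They report only what shows in the picture. A call takes as long as a camera call. They do not tell look-alikes from the thing itself.
- masks_of(picture, label): "region" (400x640 bool, what is visible of it) and "xy" ([column, row] in pixels, amid what is visible of it).
The state is a dict: "clock": time; "qpos": joint angles; "qd": joint speeds; "effort": joint torques, N m; "position": TCP position; "ee_rot": TCP orientation; "contact_force": force on the tool from outside, world axes, zero at the start; "moment": the same for the moment, N m; "width": finger opening in m.
Only numpy, scipy, OpenCV 4.12 (cv2) and the standard library are available. Lean on these libraries where they do the work, as an engineer would, in place of code of your own. Each camera call takes 0.05 s, during which the arm holds its last target. There are 200 camera calls.

## Working session

There is one attempt and no reset: what is moved stays moved. The work goes in short steps, Python scripts to look and compute and a tool call to move; the robot and the scene stay as the last step left them, time stands still between calls to the robot, and variables do not carry over. Pictures are saved under pics/ and viewed, about 8 in all and at most 12, crops included, and the job is handed in when it is done.

Besides the shell and the picture viewer there is one more tool, called after ">>>" in YAML: its name, and indented under it one key for each argument. play_rows: Moves the arm, as the interface text tells. Its arguments: {"type":"object","properties":{"series":{"type":"array"},"squeeze":{"type":"number"}},"required":["series"]}

```bash
mkdir -p pics; cat > h.py <<'E'
import numpy as np, cv2
from rig import *
def K(im):
    f=200/np.tan(np.radians(im["vfov"])/2); return np.array([[f,0,im["cx"]],[0,f,im["cy"]],[0,0,1.]])
def save(im,n): cv2.imwrite(f"pics/{n}.png",im["pixels"][...,::-1])
def P(im):
    R=cv2.Rodrigues(np.array(im["rvec"],float))[0]; return K(im)@np.c_[R,np.array(im["tvec"],float)]
def plane(im,uv,z):
    M=P(im); H=np.c_[M[:,0],M[:,1],M[:,2]*z+M[:,3]]; q=np.linalg.solve(H,[uv[0],uv[1],1]); return q[:2]/q[2]
E
python3 - <<'E'
from h import *
for n in("scene","side"):
    im=get_image(n); save(im,n)
    print(n,im["vfov"],im["cx"],im["cy"],im["rvec"],im["tvec"])
    for l in("blue_lid","orange_lid","syrup_bottle"):
        for d in masks_of(im,l):
            m=d["region"]; v,u=np.nonzero(m); print(l,d["p"],d["xy"],m.sum(),u.min(),u.max(),v.min(),v.max(),im["pixels"][m].mean(0).round())
print(get_state(),tips_ahead)
E
```

```text
scene 57.172421402002385 316.98466236111756 206.18978724116164 [ 2.31451615  1.05007886 -0.35593774] [-0.40814075 -0.27443796  1.29458773]
blue_lid 0.79 [307.6, 221.8] 2592 275 342 183 267 [ 33.  94. 174.]
orange_lid 0.95 [437.8, 192.2] 1884 398 475 169 222 [ 10. 161. 149.]
orange_lid 0.67 [349.0, 96.7] 927 317 376 80 109 [ 26. 144.  55.]
syrup_bottle 0.8 [329.3, 284.8] 1791 314 346 240 320 [132. 108.  85.]
syrup_bottle 0.72 [399.8, 261.5] 1720 380 419 222 293 [ 48. 117. 108.]
syrup_bottle 0.59 [279.3, 309.2] 900 268 294 287 333 [130. 105.  80.]
side 44.151940340580765 317.87461751069924 203.26303998074897 [ 2.36106416 -0.45246378  0.19270288] [-0.49967999  0.24302248  1.54638314]
blue_lid 0.67 [345.3, 203.6] 898 320 377 189 216 [ 24.  80. 170.]
orange_lid 0.77 [355.2, 140.1] 326 315 367 128 151 [ 14. 184. 169.]
orange_lid 0.62 [277.3, 153.8] 658 256 305 149 166 [210.  94.   7.]
syrup_bottle 0.66 [392.3, 173.2] 965 376 402 138 201 [ 54. 126. 115.]
syrup_bottle 0.57 [400.9, 210.7] 1071 383 408 172 239 [132. 110.  87.]
{'clock': 0.4, 'qpos': array([-1.21023925e-01,  2.76019210e-01,  1.50507121e+00, -3.29714497e-05,
        1.36069391e+00, -1.21005866e-01]), 'qd': array([-1.35119303e-03,  4.10566894e-04, -3.87688480e-03, -5.27051390e-04,
       -7.25060841e-05, -3.43399689e-04]), 'effort': array([-5.67729221e-04, -4.16174161e+01, -2.45742327e+01, -9.11929510e-05,
        3.27714864e-03, -9.01639766e-06]), 'position': array([ 5.74959986e-01, -2.57628819e-05,  2.42191618e-01]), 'ee_rot': array([ 4.43532105e-06,  9.99999995e-01, -5.58969310e-06, -9.70842280e-05]), 'contact_force': array([0.02670229, 0.26750666, 0.10337857]), 'moment': array([-0.05889129,  0.01521425, -0.07366185]), 'width': 0.08518631000295192} 0.011
```

```bash
python3 -c "
import cv2,numpy as np
a=cv2.imread('pics/scene.png');b=cv2.imread('pics/side.png')
cv2.imwrite('pics/both.png',cv2.resize(np.vstack([a,b]),(480,600)))"
```

```text
(no output)
```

View pics/scene.png

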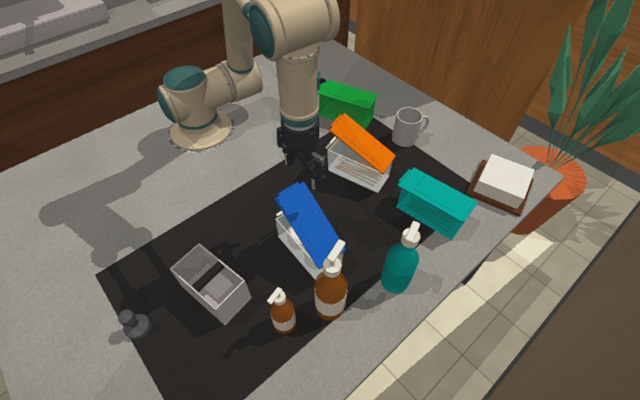

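View pics/side.png

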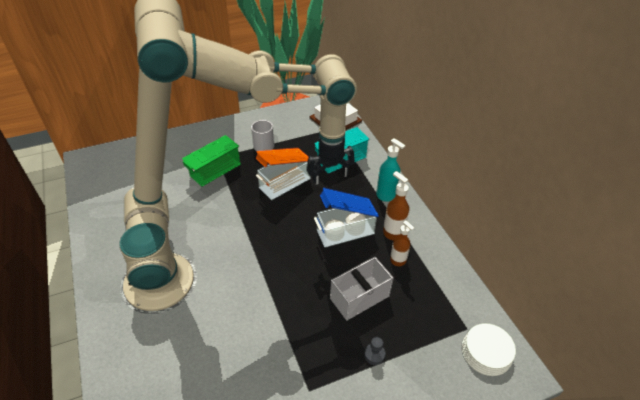

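The scene view shows the blue lid at (308,222), raised end towards the robot. The orange lid is at (362,143), the steel knock box at (210,283), and the larger amber bottle at (331,290) just beyond the blue box. The side view agrees. Next I fit the lid pose to the blue pixels in both views.

```bash
cat > fit.py <<'E'
from h import *
from scipy.optimize import minimize
def lidpts(p):
    x,y,yaw,th=p; d=np.array([-np.cos(yaw),-np.sin(yaw),0]); s=np.array([-d[1],d[0],0]); Z=np.array([0,0,1.])
    u=d*np.cos(th)+Z*np.sin(th); n=Z*np.cos(th)-d*np.sin(th); h=np.array([x,y,.09])
    return np.array([h+u*a+s*b+n*c for a in(0,.192) for b in(-.043,.043) for c in(.001,.007)]), h+u*.155+n*.007, h+u*.192+n*.007, d
def proj(im,X): q=np.c_[X,np.ones(len(X))]@P(im).T; return q[:,:2]/q[:,2:]
def fit(ims,masks,x0s):
    def cost(p):
        c=0
        for im,m in zip(ims,masks):
            r=np.zeros((1600,2560),np.uint8)
            hull=cv2.convexHull(proj(im,lidpts(p)[0]).astype(np.float32))
            r=np.zeros(m.shape,np.uint8); cv2.fillConvexPoly(r,np.round(hull*64).astype(np.int32),1,shift=6)
            c+=1-(r&m).sum()/max((r|m).sum(),1)
        return c
    best=min((minimize(cost,x0,method="Nelder-Mead",options=dict(initial_simplex=np.array([x0]+[np.add(x0,e) for e in np.diag([.03,.03,.15,.12])]))) for x0 in x0s),key=lambda r:r.fun)
    return minimize(cost,best.x,method="Nelder-Mead",options=dict(initial_simplex=np.array([best.x]+[best.x+e for e in np.diag([.008,.008,.05,.05])])))
def cmask(im,lo,hi):
    h=cv2.cvtColor(im["pixels"],cv2.COLOR_RGB2HSV); m=cv2.inRange(h,lo,hi)
    n,l,s,_=cv2.connectedComponentsWithStats(m); return (l==1+np.argmax(s[1:,4])).astype(np.uint8)
E
cat > run.py <<'E'
from fit import *
ims=[get_image("scene"),get_image("side")]
for nm,lo,hi in(("blue",(100,150,50),(125,255,255)),("orange",(8,180,120),(20,255,255))):
    ms=[cmask(i,lo,hi) for i in ims]
    b=[plane(i,[np.nonzero(m)[1].mean(),np.nonzero(m)[0].mean()],.14) for i,m in zip(ims,ms)]
    c=np.mean(b,0)
    r=fit(ims,ms,[(c[0]+.09,c[1],yw,th) for yw in(-.3,0,.3) for th in(.05,.45)])
    L=lidpts(r.x); print(nm,[m.sum() for m in ms],np.round(b,3).tolist(),"fit",r.x.round(3),r.fun.round(3),"press",L[1].round(3),"edge",L[2].round(3),"d",L[3].round(3))
E
python3 run.py
python3 - <<'E'
from h import *
im=get_image("scene"); print("bottle base",plane(im,(331,318),0), "knock rim corners",[plane(im,p,.1).round(3) for p in((171,268),(199,245),(250,293),(223,322))])
E
```

```text
blue [np.uint64(2635), np.uint64(938)] [[0.624, -0.031], [0.631, -0.022]] fit [ 0.714 -0.033 -0.019  0.577] 0.272 press [ 0.587 -0.031  0.18 ] edge [ 0.556 -0.03   0.201] d [-1.     0.019  0.   ]
orange [np.uint64(1617), np.uint64(2804)] [[0.52, 0.261], [-0.278, 1.105]] fit [ 0.211  0.683 -0.3    0.05 ] 2.0 press [0.064 0.728 0.105] edge [0.028 0.739 0.107] d [-0.955  0.296  0.   ]
bottle base [ 0.80323111 -0.11336425] knock rim corners [array([ 0.493, -0.341]), array([ 0.482, -0.259]), array([ 0.667, -0.237]), array([ 0.683, -0.318])]
```

```bash
python3 - <<'E'
from fit import *
p=[.714,-.033,-.019,.577]; o=[]
for n,(u,v) in(("scene",(240,160)),("side",(290,150))):
    im=get_image(n); a=cv2.resize(im["pixels"][v:v+120,u:u+130,::-1],None,fx=3,fy=3,interpolation=2)
    q=(proj(im,lidpts(p)[0])-[u,v]+.5)*3
    cv2.polylines(a,[np.int32(q[[1,3,7,5]])],True,(0,255,255),1); o.append(a)
cv2.imwrite("pics/ov.png",np.hstack(o))
E
```

```text
(no output)
```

View pics/ov.png

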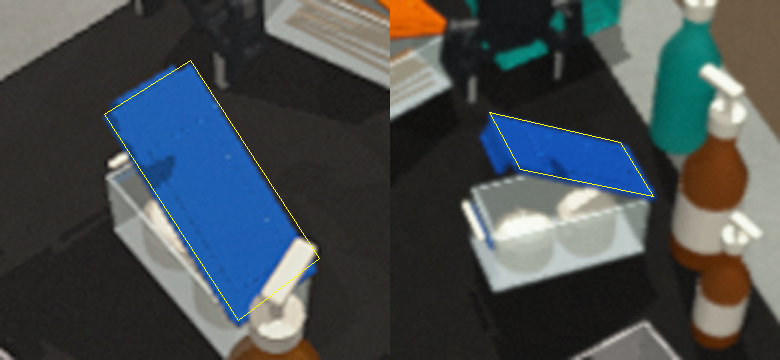

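The overlay matches the lid top to within about 5 mm; the front lip hanging below the edge accounts for the rest. I'll close the fingers, go above the lid, then check with the wrist camera.

>>> play_rows:
  series:
    - {"fingers": 1, "dz": 30}
    - {"fingers": 1, "dy": -32, "dx": 3}
    - {"fingers": 1}
    - {"fingers": 1}
    - {"fingers": 1}
    - {"fingers": 1}
    - {"fingers": 1}
    - {"fingers": 1}
  squeeze: 40

```text
invalid input at $.series[0]: expected keys fingers, dx, dy, dz, turn
```

```bash
cat > w.py <<'E'
from fit import *
from scipy.spatial.transform import Rotation as Ro
import sys
s=get_state(); im=get_image("wrist"); q=s["ee_rot"]; R=Ro.from_quat([q[1],q[2],q[3],q[0]]).as_matrix()
p=[float(v) for v in sys.argv[2:6]]; X=lidpts(p)
pts=np.vstack([X[0][[1,3,7,5]],X[1][None],(s["position"]+R@[0,0,.011])[None]])
T=np.linalg.inv(np.array(im["hand_eye"])); c=((pts-s["position"])@R)@T[:3,:3].T+T[:3,3]
f=200/np.tan(np.radians(im["vfov"])/2); r=np.hypot(c[:,0],c[:,1]); k=f*np.arctan2(r,c[:,2])/r
uv=c[:,:2]*k[:,None]+[im["cx"],im["cy"]]
a=im["pixels"][...,::-1].copy(); cv2.polylines(a,[np.int32(uv[:4])],True,(0,255,255),1)
for t,cl in((4,(0,255,0)),(5,(0,0,255))): cv2.circle(a,tuple(int(v) for v in uv[t]),4,cl,1)
cv2.imwrite(f"pics/{sys.argv[1]}.png",a); print(s["position"],s["width"],s["contact_force"],uv.round().tolist(),s["clock"])
E
python3 w.py w1 .714 -.033 -.019 .577; python3 run.py|head -1
```

```text
[5.75040038e-01 1.12937960e-05 2.42362362e-01] 0.0851917269899165 [ 0.62565711  0.09917788 -0.00712408] [[465.0, 183.0], [452.0, 260.0], [295.0, 329.0], [293.0, 216.0], [340.0, 264.0], [322.0, 259.0]] 0.65
blue [np.uint64(2638), np.uint64(940)] [[0.624, -0.031], [0.631, -0.022]] fit [ 0.714 -0.034 -0.02   0.576] 0.27 press [ 0.587 -0.031  0.18 ] edge [ 0.556 -0.03   0.2  ] d [-1.    0.02  0.  ]
```

View pics/w1.png

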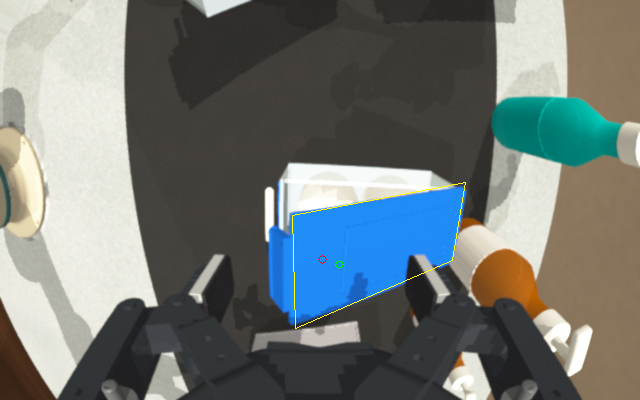

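The wrist view shows the fitted outline lying on the lid's top face, corners at (293,216), (465,183), (452,260) and (295,329). The lip hangs beyond the front edge at x = 270–293. The fit is confirmed, so I'll move with all row keys given.

>>> play_rows:
  series:
    - {"fingers": 1, "dx": 0, "dy": 0, "dz": 20, "turn": 0}
    - {"fingers": 1, "dx": 2, "dy": -32, "dz": 0, "turn": 0}
    - {"fingers": 1, "dx": 0, "dy": 0, "dz": 0, "turn": 0}
    - {"fingers": 1, "dx": 0, "dy": 0, "dz": 0, "turn": 0}
    - {"fingers": 1, "dx": 0, "dy": 0, "dz": 0, "turn": 0}
    - {"fingers": 1, "dx": 0, "dy": 0, "dz": 0, "turn": 0}
    - {"fingers": 1, "dx": 0, "dy": 0, "dz": 0, "turn": 0}
    - {"fingers": 1, "dx": 0, "dy": 0, "dz": 0, "turn": 0}
    - {"fingers": 1, "dx": 0, "dy": 0, "dz": 0, "turn": 0}
    - {"fingers": 1, "dx": 0, "dy": 0, "dz": 0, "turn": 0}
  squeeze: 40

```text
clock: 1.63
position: [0.5761, -0.0309, 0.2617]
ee_rot: [-0.0, 1.0, 0.001, -0.001]
contact_force: [-0.3, 0.2, 0.0]
width: -0.0002
```

>>> play_rows:
  series:
    - {"fingers": 1, "dx": 6, "dy": -1, "dz": -35, "turn": 0}
    - {"fingers": 1, "dx": 0, "dy": 0, "dz": -15, "turn": 0}
    - {"fingers": 1, "dx": -4, "dy": 0, "dz": -12, "turn": 0}
    - {"fingers": 1, "dx": -5, "dy": 0, "dz": -10, "turn": 0}
    - {"fingers": 1, "dx": -5, "dy": 0, "dz": -10, "turn": 0}

```text
clock: 2.05
position: [0.5716, -0.0311, 0.1803]
ee_rot: [0.0, 1.0, 0.002, 0.004]
contact_force: [-1.2, -0.4, 1.5]
width: 0.0003
```

>>> play_rows:
  series:
    - {"fingers": 1, "dx": -4, "dy": 0, "dz": -10, "turn": 0}
    - {"fingers": 1, "dx": -4, "dy": 0, "dz": -10, "turn": 0}
    - {"fingers": 1, "dx": -4, "dy": 0, "dz": -10, "turn": 0}
    - {"fingers": 1, "dx": -3, "dy": 0, "dz": -10, "turn": 0}
    - {"fingers": 1, "dx": -2, "dy": 0, "dz": -10, "turn": 0}
    - {"fingers": 1, "dx": -1, "dy": 0, "dz": -8, "turn": 0}

```text
clock: 2.55
position: [0.5535, -0.0302, 0.1205]
ee_rot: [0.001, 1.0, 0.003, 0.006]
contact_force: [-0.2, 0.1, 1.2]
width: -0.0003
```

>>> play_rows:
  series:
    - {"fingers": 1, "dx": 0, "dy": 0, "dz": -4, "turn": 0}
    - {"fingers": 1, "dx": 0, "dy": 0, "dz": -4, "turn": 0}
    - {"fingers": 1, "dx": 0, "dy": 0, "dz": -4, "turn": 0}

```text
clock: 2.8
position: [0.5526, -0.0299, 0.1086]
ee_rot: [0.001, 1.0, 0.004, 0.005]
contact_force: [-0.5, 0.5, -0.2]
width: 0.0002
```

>>> play_rows:
  series:
    - {"fingers": 1, "dx": 0, "dy": 0, "dz": -2, "turn": 0}
    - {"fingers": 1, "dx": 0, "dy": 0, "dz": -2, "turn": 0}

```text
clock: 2.97
position: [0.5527, -0.0299, 0.1068]
ee_rot: [0.001, 1.0, 0.004, 0.005]
contact_force: [-6.4, -0.6, 22.9]
width: 0.0
```

The tip meets a hard stop at z ≈ 0.096, which is the shut height of 0.097 within calibration. I'll lift clear and look.

>>> play_rows:
  series:
    - {"fingers": 1, "dx": 0, "dy": 0, "dz": 20, "turn": 0}
    - {"fingers": 1, "dx": 0, "dy": 0, "dz": 40, "turn": 0}
    - {"fingers": 1, "dx": 0, "dy": 0, "dz": 40, "turn": 0}
    - {"fingers": 1, "dx": -40, "dy": 0, "dz": 30, "turn": 0}
    - {"fingers": 1, "dx": -40, "dy": 0, "dz": 0, "turn": 0}
    - {"fingers": 1, "dx": -30, "dy": 0, "dz": 0, "turn": 0}
    - {"fingers": 1, "dx": 0, "dy": 0, "dz": 0, "turn": 0}

```text
clock: 3.55
position: [0.4494, -0.0295, 0.2368]
ee_rot: [0.001, 1.0, 0.004, 0.007]
contact_force: [0.5, 1.2, -0.6]
width: 0.0001
```

```bash
python3 run.py|head -1; python3 - <<'E'
from fit import *
a=get_image("scene")["pixels"][60:360,150:500];b=get_image("side")["pixels"][100:300,220:454]
cv2.imwrite("pics/end.png",np.hstack([a,cv2.resize(b,(350,300))])[...,::-1]); print(get_state()["contact_force"])
E
```

```text
blue [np.uint64(2125), np.uint64(1291)] [[0.642, -0.053], [0.598, -0.067]] fit [ 0.712 -0.036 -0.046 -0.004] 0.21 press [ 0.557 -0.029  0.096] edge [ 0.52  -0.027  0.096] d [-0.999  0.046  0.   ]
[-0.04854535 -0.82281819  0.0183883 ]
```

View pics/end.png

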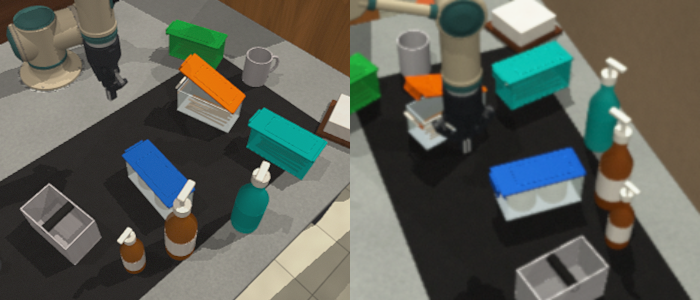

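The blue lid lies flat on its box (fitted opening −0.004 rad), the orange lid is still open, and the bottles are standing. The arm is clear.

```bash
python3 -c "from rig import *; print(sign_off())"
```

```text
the job is handed in; nothing more can be done
None
```

The blue lid is folded down and shut, and I handed the job in at about 4 s on the robot clock.

- **Closing:** I followed the lid's arc down with closed fingertips, contact force staying around 1–2 N, and pressed near the front edge. The force had dropped to about 0 N by shut height. A further press met a hard stop at 23 N with the tip at z ≈ 0.096 m, against 0.097 m expected for a shut lid.
- **Last checks:** After I backed off, the camera fit put the lid at −0.004 rad, so it stayed shut. In the final picture the orange lid is still open, and the syrup bottle and its look-alikes are standing. The gripper is clear of everything.
- **What disagreed or failed:**
  - The yaw fit changed by about 1.5° between the open and shut lid, because the bottle and gripper hide part of it; this did not matter for the press.
  - My numerical fit of the orange lid did not work, so I judged that lid open by eye only.
  - I did not catch the snap peak itself, because forces are only reported at the end of each move.

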